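# Load the reagent bays and clamp them

## Robot

A 6-joint arm with a two-finger parallel gripper is mounted at the origin on the work surface. World frame = base frame: x ahead of the robot, y to its left, z up, the work surface at z = 0. Lengths are in m, angles in rad, forces in N, time in s.
With the tool pointing down it reaches from about 0.325 to 0.925 m from the base axis. Payload 3.1 kg.
Tool frame: the origin (TCP) lies midway between the tips of the shut fingers; the grasp point (between the pads) lies 19 mm behind it; z points along the fingers, y is the line along which they close (so a half turn about z gives the same grasp; the last joint's range is limited). The gripper opens to 85 mm and grips with 20 to 120 N. Pads are 22 mm wide; open, the fingers measure 114 mm over their backs; the gripper's body (76 mm by 85 mm) begins 54 mm behind the grasp point. The pads swing forward as they close: fully open they stand 13 mm farther back than shut.
Start: joints at [1.191, 0.217, 1.613, -0, 1.311, -0.112], TCP at [0.165, 0.603, 0.231] pointing down, gripper open.
Joint ranges: [-2.75, 2.75], [-0.78, 2.1], [0.31, 2.55], [-1.13, 4.27], [0.13, 2.63], [-2.58, 2.58]. Speed limits (rad/s): [2.79, 2.79, 3.14, 3.14, 3.14, 3.14].

## Interface

Orientations are given as a 3x3 rotation matrix whose columns are the frame's x, y, z axes.
In Python, from station import sense, capture, get_calibration, job_done gives the robot as it stands.
- The arm moves only by the tool move_arm, never from a script. Its argument "steps" is a list of rows, each a list of 7 numbers: the opening, from -1 (shut) to 1 (fully open), then the shift along the tool's x, y, z scaled (see below), then the turn, a rotation vector about the tool's x, y, z scaled (see below). A call has 1 to 20 rows; each row is the pose to reach, as a shift and turn from the pose commanded when the call began, along the tool's axes at that moment; what a row does not reach only later rows make up. The controller multiplies each number of a shift by 10 cm and each number of a turn by 90 degrees. A row lasts 1/12 s, in which the tool goes at most 41.7 mm and 7.16 degrees, less where a joint would pass 70% of its speed; a pose out of reach is approached as far as the arm can. A call with a number of a shift or a turn outside -1 to 1 is refused whole. A call with a gripper value outside its range is refused whole. The fingers move at their own pace and stop on an object; "force" is the grip in N (left out, the last holds). Time passes only in rows, so rows that repeat a pose let the fingers close. It gives the time, the measured TCP pose, the force, the opening and the grip force at its end, in the units of the state.
- sense(): the state, without advancing time (a new reading comes with each control period).
- capture(name): name is "side" or "top" or "wrist"; returns (picture, depth): 400x640x3 uint8, red, green, blue; 400x640 float32, m along the optical axis (not along the pixel's ray), 0 where there is no reading.
- get_calibration(name): a dict with "intrinsics" (3x3 intrinsics, pixels), "R" (3x3) and "t" (3): a world point X has camera coordinates R X + t; the wrist camera has in their place "hand_eye" (4x4, takes a point from camera to tool coordinates, whose origin is the TCP and whose axes are the flange's). Camera axes: x right, y down, z forward; pixel columns grow to the right and rows downward; lengths in m; the calibration is good to about 2 mm. The wrist camera is an equidistant fisheye: a pixel r from the principal point sees the ray r / f radians off the axis. A picture is of the moment at which its call begins: read the wrist's pose just before it. get_calibration takes no time and is no camera call.
- job_done(): hands the job in; it is judged then, once.
The state is a dict: "time": time; "joint_pos": joint angles; "dq": joint speeds; "joint_efforts": joint torques, N m; "eef_pos": TCP position; "tool_rot": TCP orientation; "ft_force": force on the tool from outside, world axes, zero at the start; "torque": the same for the moment, N m; "width": finger opening in m; "grip_force": force on a finger pad.
Only numpy, scipy, OpenCV 4.12 (cv2) and the standard library are available. Lean on these libraries where they do the work, as an engineer would, in place of code of your own. Each camera call takes 0.05 s, during which the arm holds its last target. There are 200 camera calls.

## Task

Drop the three white reagent containers one by one into the analyser's pockets, each fully home and upright in the pocket of its own shape. With all three in, press the clamp lever at the analyser's side down until its latch catches and it stays down by itself. Leave the other things on the counter where they are.

Things in the scene. Friction and masses are not known exactly. Their poses are not given: they have to be found in the camera images.
- cartridge_long: Long narrow white reagent cartridge, a box 120 (x) x 32 (y) x 66 mm tall with two black round caps (22 mm diameter, 8 mm high, at x = +-40 mm) on top; stands upright on the counter, 0.22 kg give or take. Origin: centre of its underside, z up. Fits either way round.
- cartridge_wide: Short wide white reagent cartridge, a box 80 (x) x 44 (y) x 66 mm tall with one black round cap (22 mm diameter, 8 mm high) in the middle of its top; stands upright, 0.22 kg give or take. Origin: centre of its underside, z up. Fits either way round.
- canister: Round white test-strip canister, 54 mm diameter, 82 mm tall including its black lid (the top 12 mm); stands upright, 0.20 kg give or take. Origin: centre of its underside, z up.
- pocket_long (a point): Long narrow pocket, 130 (x) x 40 (y) mm, 30 mm deep, in the middle of the top of a grey bay block (160 x 86 x 45 mm tall) fixed on the analyser's deck, rim 65 mm above the counter. The three bays stand side by side at 90 mm pitch in any order, turned with the analyser. Point: centre of the pocket's floor, 35 mm above the counter, z up, x along the bay; a container fully home has its origin here.
- pocket_wide (a point): Short wide pocket, 90 (x) x 52 (y) mm, 30 mm deep, in the middle of the top of a grey bay block (160 x 86 x 45 mm tall) fixed on the analyser's deck, rim 65 mm above the counter. The three bays stand side by side at 90 mm pitch in any order, turned with the analyser. Point: centre of the pocket's floor, 35 mm above the counter, z up, x along the bay; a container fully home has its origin here.
- pocket_round (a point): Round pocket, diameter 62 mm, 30 mm deep, in the middle of the top of a grey bay block (160 x 86 x 45 mm tall) fixed on the analyser's deck, rim 65 mm above the counter. The three bays stand side by side at 90 mm pitch in any order, turned with the analyser. Point: centre of the pocket's floor, 35 mm above the counter, z up, x along the bay; a container fully home has its origin here.
- analyser: White bench analyser, fixed to the counter: a low deck 300 (x) x 385 (y) mm, 20 mm thick, with a housing 90 mm tall along its back (+x) 100 mm. Origin on the counter under the centre of the middle bay; x points to its back, away from the robot, y to its left, where the clamp lever stands, 185 mm from the origin.
- lever (a joint): Clamp lever angle, rad: 0 = raised (bar rises 0.48 rad towards the robot, held up by a spring), grows as pressed, 0.48 = end stop, bar level. Pressed to about 0.46 or more, a spring pawl in the grey post on its outer side snaps over it, and when let go it stays at about 0.44. Needs 3 to 8 N at the pad.
- lever_pad (a point): Centre of the top face of the lever's black pad (70 mm along the bar, 42 mm wide), 155 mm from the hinge axis and 6 mm above the bar's centre line. About 152 mm above the counter when raised, about 81 mm at the end stop. Press it from above; it swings about the hinge, 17 mm towards the robot on its way down.
- lever_hinge (a point): Point on the clamp lever's hinge axis, 75 mm above the counter; the axis is the analyser's y axis and the bar points to the analyser's -x.
- mouse: Bystander, loose: black computer mouse, 100 x 58 x 32 mm. Leave it where it is.
- amber_bottle: Bystander, loose: amber glass bottle with a white cap, 48 mm diameter, 105 mm tall. Leave it where it is.
- carton_flat: Bystander, loose: blue medicine carton lying flat, 85 x 55 x 30 mm. Leave it where it is.
- carton_tall: Bystander, loose: red medicine carton, 50 x 75 x 90 mm tall. Leave it where it is.
- strip_stand: Bystander, loose: clear plastic test-strip stand, a U-shaped channel, 60 x 36 x 28 mm tall. Leave it where it is.
- spatula: Bystander, loose: flat spatula lying on the counter. Leave it where it is.

How it is judged:
On the way, in this order (a step that is already met when the one before it is completed fails the run):
1. all three containers are home in their own pockets while the clamp lever is still up (horizontal distance between cartridge_long and pocket_long below 0.008 m and z of cartridge_long in the frame of pocket_long below 0.005 m and angle between each of cartridge_long, cartridge_wide, canister's own z axis and vertical below 0.12 rad and horizontal distance between cartridge_wide and pocket_wide below 0.008 m and z of cartridge_wide in the frame of pocket_wide below 0.005 m and horizontal distance between canister and pocket_round below 0.008 m and z of canister in the frame of pocket_round below 0.005 m and value of joint lever below 0.12 rad), for 0.2 s.
2. the clamp lever is pressed down past its latch (value of joint lever above 0.42 rad), for 0.2 s.
At the end, for the whole second after the job is handed in: Each container stands in the pocket of its own shape: origin within 8 mm sideways of the pocket's centre and less than 5 mm above its floor, tilted less than 0.12 rad, at rest; and the clamp lever is held down by its latch (joint above 0.42) (horizontal distance between cartridge_long and pocket_long below 0.008 m and z of cartridge_long in the frame of pocket_long below 0.005 m and angle between each of cartridge_long, cartridge_wide, canister's own z axis and vertical below 0.12 rad and horizontal distance between cartridge_wide and pocket_wide below 0.008 m and z of cartridge_wide in the frame of pocket_wide below 0.005 m and horizontal distance between canister and pocket_round below 0.008 m and z of canister in the frame of pocket_round below 0.005 m and linear speed of each of cartridge_long, cartridge_wide, canister below 0.02 m/s and value of joint lever above 0.42 rad); the robot touches nothing.
It fails at once if a bystander is pushed more than 40 mm from its place (distance of any of mouse, amber_bottle, carton_flat, carton_tall, strip_stand, spatula from where it was at the start of the episode above 0.04 m).
It also fails if it takes over 72 s, if anything falls off the work surface, if the arm or the gripper's body presses on something with over 40 N, if the wrist force passes 120 N, or if a joint passes its speed limit or range.

## Working session

There is one attempt and no reset: what is moved stays moved. The work goes in short steps, Python scripts to look and compute and a tool call to move; the robot and the scene stay as the last step left them, time stands still between calls to the robot, and variables do not carry over. Pictures are saved under pics/ and viewed, at most 10 in all, crops included, and the job is handed in when it is done.

Besides the shell and the picture viewer there is one more tool, called after "Emit:" in YAML: its name, and indented under it one key for each argument. move_arm: Moves the arm, as the interface text tells. Shifts and turns lie within -1 to 1; 1 stands for 10 cm of shift or 90 degrees of turn. Its arguments: {"type":"object","properties":{"steps":{"type":"array"},"force":{"type":"number"}},"required":["steps"]}

```bash
ls; mkdir -p pics; python3 - <<'E'
from station import *
import cv2,numpy as np
for n in ("top","side"):
    p,d=capture(n); cv2.imwrite(f"pics/{n}0.png",p[:,:,::-1]); np.savez(f"{n}0.npz",p=p,d=d)
    c=get_calibration(n); print(n,{k:np.round(v,3).tolist() for k,v in c.items()})
s=sense(); print(s)
E
```

```text
pics
top {'intrinsics': [[392.299, 0.0, 316.011], [0.0, 392.299, 207.091], [0.0, 0.0, 1.0]], 'R': [[-0.016, -0.999, -0.033], [-0.99, 0.021, -0.139], [0.139, 0.031, -0.99]], 't': [-0.028, 0.528, 0.952]}
side {'intrinsics': [[367.623, 0.0, 319.516], [0.0, 367.623, 199.691], [0.0, 0.0, 1.0]], 'R': [[0.982, -0.191, -0.009], [-0.154, -0.761, -0.63], [0.113, 0.62, -0.777]], 't': [-0.54, 0.102, 0.929]}
{'time': 0.1, 'joint_pos': array([ 1.19075717e+00,  2.17729713e-01,  1.61479543e+00,  1.41408981e-05,
        1.31131751e+00, -1.12222937e-01]), 'dq': array([ 0.00134462, -0.00250789, -0.00423975,  0.00078158,  0.00181229,
        0.0014605 ]), 'joint_efforts': array([-8.50683500e-04, -3.98075473e+01, -3.04970813e+01, -1.97475906e-04,
        4.22624507e-03, -1.36735773e-05]), 'eef_pos': array([0.16509987, 0.602022  , 0.23005586]), 'tool_rot': array([[-9.64350003e-01,  2.64628708e-01, -8.47346119e-04],
       [ 2.64629931e-01,  9.64347787e-01, -2.08439495e-03],
       [ 2.65545613e-04, -2.23431942e-03, -9.99997469e-01]]), 'ft_force': array([-0.23461564, -0.08996831, -0.29823029]), 'torque': array([-0.02685525,  0.01369011, -0.01124333]), 'grip_force': 0.0, 'width': 0.0851908784937904}
```

View pics/top0.png

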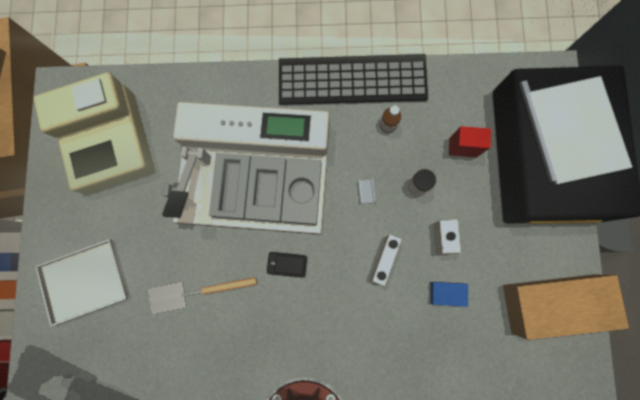

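View pics/side0.png

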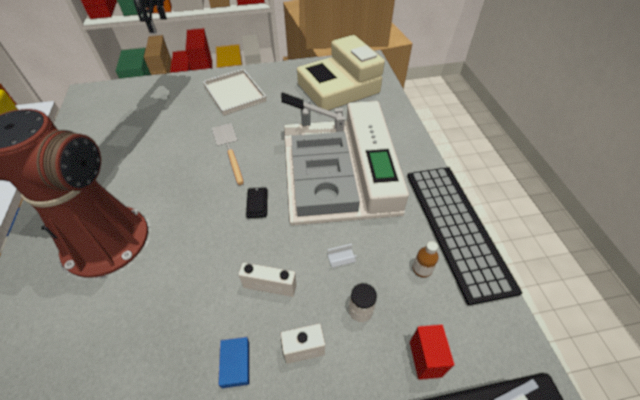

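The top view shows the bays from left to right: long (231,187), wide (265,187) and round (301,190). The lever pad is at (175,204), the long cartridge at (387,260), the wide one at (449,237) and the canister at (424,181). The side view agrees. Next I measure them with depth.

```bash
cat > h.py <<'E'
import numpy as np,cv2
from station import *
def cloud(n,d,c=None):
    c=c or get_calibration(n);K=c["intrinsics"];R=np.array(c["R"]);t=np.array(c["t"])
    v,u=np.indices(d.shape)
    P=np.stack([(u-K[0][2])/K[0][0]*d,(v-K[1][2])/K[1][1]*d,d],-1)
    return (P-t)@R
def rect(xy):
    (c,s,a)=cv2.minAreaRect((xy*1000).astype(np.float32)); return np.round(c,1),np.round(s,1),round(a,1)
E
python3 - <<'E'
from h import *
z={n:np.load(n+"0.npz") for n in("top","side")}
W={n:cloud(n,z[n]["d"]) for n in z}
w=W["top"]
def box(n,u0,u1,v0,v1,zl,zh):
    q=W[n][v0:v1,u0:u1].reshape(-1,3); q=q[(q[:,2]>zl)&(q[:,2]<zh)]; return q
for nm,a in dict(long=(365,408,228,292,.055,.085),wide=(432,468,212,262,.055,.085),can=(405,442,162,200,.07,.095),bays=(205,325,150,226,.057,.075),pad=(158,192,185,222,.12,.17),deck=(165,330,95,236,.012,.2),
  hous=(165,335,95,160,.08,.1)).items():
    q=box("top",*a); print(nm,len(q),np.median(q,0).round(4),rect(q[:,:2]))
for nm,a in dict(long=(235,300,255,300,.055,.085),wide=(275,330,320,365,.055,.085),can=(340,385,280,325,.07,.095),bays=(285,360,125,222,.057,.075),pad=(278,308,90,110,.12,.17)).items():
    q=box("side",*a); print("side",nm,len(q),np.median(q,0).round(4),rect(q[:,:2]))
print("counter",w[300,300],w[260,340])
# pocket floors
for nm,a in dict(L=(215,250,155,220),Wd=(250,283,160,215),R=(285,318,170,210)).items():
    q=box("top",*a,.025,.045); print(nm,len(q),np.median(q,0).round(4),rect(q[:,:2]))
for n,u,v in (("mouse",287,264),("bottle",391,118),("red",470,141),("strip",367,191),("blue",450,294),("spat",230,287)): print(n,w[v,u].round(3))
E
```

```text
long 693 [ 0.3923 -0.2061  0.0658] (array([ 392.7, -207. ]), array([ 32.5, 119.9]), 67.8)
wide 648 [ 0.446  -0.3573  0.0654] (array([ 445.9, -359.2]), array([79.7, 45.1]), 0.6)
can 401 [ 0.581  -0.3018  0.0813] (array([ 581.7, -302.6]), array([52.6, 52. ]), 32.6)
bays 4823 [0.5773 0.0691 0.0646] (array([586. ,  95.5]), array([298.8, 181.2]), 84.8)
pad 582 [0.5276 0.2737 0.151 ] (array([533.8, 274.7]), array([42. , 81.2]), 84.2)
deck 18841 [0.6315 0.1187 0.0648] (array([664.9, 124.4]), array([384.5, 372.7]), 84.6)
hous 6145 [0.7229 0.122  0.0899] (array([705.2, 119.8]), array([382.9, 146.2]), 84.9)
side long 832 [ 0.3944 -0.21    0.0664] (array([ 393.3, -207. ]), array([ 33.3, 120.2]), 68.1)
side wide 1013 [ 0.4463 -0.3624  0.0663] (array([ 446.8, -359.6]), array([79.8, 44.3]), 1.1)
side can 562 [ 0.582  -0.305   0.0821] (array([ 582.7, -302.1]), array([53.6, 50.8]), 73.2)
side bays 3362 [0.5781 0.0561 0.065 ] (array([587.2, 100.2]), array([299.2, 180.8]), 84.6)
side pad 279 [0.5282 0.2685 0.1503] (array([531.4, 273.9]), array([44. , 73.4]), 84.7)
counter [ 2.95719031e-01  7.38382229e-03 -2.63406692e-04] [ 0.39441744 -0.09616707  0.00220926]
L 710 [0.5837 0.1797 0.035 ] (array([576.1, 172.2]), array([ 78.2, 146.3]), 84.6)
Wd 667 [0.5773 0.0885 0.0349] (array([569.6,  77.8]), array([ 70., 100.]), 84.9)
R 446 [ 0.5696 -0.0028  0.0348] (array([573.2,   9.2]), array([84. , 58.9]), 70.4)
mouse [0.387 0.036 0.032]
bottle [ 0.738 -0.228  0.083]
red [ 0.673 -0.414  0.088]
strip [ 0.571 -0.171  0.005]
blue [ 0.308 -0.361  0.029]
spat [0.332 0.181 0.021]
```

```bash
cat >> h.py <<'E'
def plan(p0,yaw0,pts):
    "pts: (x,y,z,closing angle deg); prints tool-frame shift (units of 10cm) and turn z (units of 90deg) per call"
    p0=np.array(p0,float)
    for x,y,z,a in pts:
        c,s=np.cos(np.radians(yaw0)),np.sin(np.radians(yaw0))
        Y=np.array([c,s,0]);X=np.array([-s,c,0]);Z=np.array([0,0,-1.])  # X x Y = Z
        d=np.array([x,y,z])-p0
        print(np.round([d@X*10,d@Y*10,d@Z*10],3),"turn",round(-(a-yaw0)/90,3)); p0=np.array([x,y,z]);yaw0=a
E
python3 - <<'E'
from h import *
from scipy.optimize import minimize
print(np.cross([-np.sin(1.3),np.cos(1.3),0],[np.cos(1.3),np.sin(1.3),0]))
for n in("top","side"):
    zz=np.load(n+"0.npz");w=cloud(n,zz["d"]).reshape(-1,3)
    sel=(abs(w[:,0]-.57)<.16)&(abs(w[:,1]-.085)<.2)
    top=w[sel&(abs(w[:,2]-.065)<.004)][:,:2]; fl=w[sel&(abs(w[:,2]-.035)<.004)][:,:2]
    hs=w[(abs(w[:,2]-.09)<.004)&(abs(w[:,0]-.72)<.1)&(abs(w[:,1]-.1)<.25)][:,:2]; print(n,"housing",rect(hs))
    def loc(q,p): c,s=np.cos(p[2]),np.sin(p[2]); d=q-p[:2]; return np.c_[d@[c,s],d@[-s,c]]
    def inp(l):
        x,y=abs(l[:,0]),l[:,1]
        return ((x<.065)&(abs(y-.09)<.02))|((x<.045)&(abs(y)<.026))|(np.hypot(l[:,0],y+.09)<.031)
    def cost(p):
        l=loc(top,p); blk=(abs(l[:,0])<.08)&(abs(l[:,1])<.133); m=inp(l)
        return -(blk&~m).sum()+2*(blk&m).sum()-inp(loc(fl,p)).sum()
    best=min((minimize(cost,[.575+a,.09+b,-.0925],method="Nelder-Mead",options=dict(initial_simplex=np.array([.575+a,.09+b,-.0925])+np.array([[0,0,0],[.01,0,0],[0,.01,0],[0,0,.03]]))) for a in(-.006,0,.006) for b in(-.006,0,.006)),key=lambda r:r.fun)
    p=best.x;c,s=np.cos(p[2]),np.sin(p[2]);print(n,p.round(4),np.degrees(p[2]),best.fun,len(top),len(fl))
    for k in(.09,0,-.09,.185):print(k,p[0]-s*k,p[1]+c*k)
    print('pad',p[:2]+[c*-.03-s*.185,s*-.03+c*.185])
E
```

```text
[ 0.  0. -1.]
top housing (array([695. , 120.8]), array([382.3, 168. ]), 85.4)
top [ 0.5746  0.0858 -0.0959] -5.496932879623771 -5986.0 4665 1836
0.09 0.5832546485994528 0.17534202326046988
0 0.5746333265261165 0.085755903768063
-0.09 0.5660120044527803 -0.0038302157243438884
0.185 0.5923549330101966 0.2699051493913438
pad [0.56249289 0.27277892]
side housing (array([694.5, 122.2]), array([384.7, 166. ]), 84.6)
side [ 0.5751  0.0854 -0.0954] -5.4667150296693805 -3379.0 3225 793
0.09 0.5836392534595023 0.17496253685601182
0 0.5750651803897227 0.08537188292942147
-0.09 0.566491107319943 -0.004218770997168886
0.185 0.5926896639220474 0.26953044933407944
pad [0.56282611 0.27238847]
```

```bash
python3 - <<'E'
from h import *
plan([.165,.6025,.231],74.65,[(.255,.52,.231,67.9),(.33,.43,.231,67.9),(.39,.34,.231,67.9),(.42,.25,.231,67.9),(.43,.155,.231,67.9),(.43,.06,.231,67.9),(.43,-.03,.231,67.9),(.42,-.12,.231,67.9),(.393,-.207,.15,67.9)])
E
```

```text
[-1.086 -0.557  0.   ] turn 0.075
[-1.033 -0.552  0.   ] turn -0.0
[-0.895 -0.608  0.   ] turn -0.0
[-0.617 -0.721  0.   ] turn -0.0
[-0.45  -0.843  0.   ] turn -0.0
[-0.357 -0.88   0.   ] turn -0.0
[-0.339 -0.834  0.   ] turn -0.0
[-0.246 -0.871  0.   ] turn -0.0
[-0.077 -0.908  0.81 ] turn -0.0
```

Emit:
move_arm:
  steps:
    - [1,-1,-0.56,0,0,0,0.075]
    - [1,-1,-0.56,0,0,0,0.075]
    - [1,-1,-0.56,0,0,0,0.075]
    - [1,-1,-0.56,0,0,0,0.075]
  force: 40

```text
time: 0.43
eef_pos: [0.2502, 0.5184, 0.2304]
tool_rot: [[-0.925, 0.38, 0.001], [0.38, 0.925, -0.004], [-0.003, -0.003, -1.0]]
ft_force: [-0.3, 0.5, 0.4]
width: 0.0854
grip_force: 0.0
```

Emit:
move_arm:
  steps:
    - [1,-1,-0.56,0,0,0,0]
    - [1,-1,-0.56,0,0,0,0]
    - [1,-1,-0.56,0,0,0,0]
    - [1,-1,-0.56,0,0,0,0]

```text
time: 0.77
eef_pos: [0.3211, 0.4291, 0.2307]
tool_rot: [[-0.925, 0.38, 0.001], [0.38, 0.925, -0.003], [-0.002, -0.002, -1.0]]
ft_force: [-0.1, 0.4, -0.5]
width: 0.0856
grip_force: 0.0
```

Emit:
move_arm:
  steps:
    - [1,-0.9,-0.7,0,0,0,0]
    - [1,-0.9,-0.7,0,0,0,0]
    - [1,-0.9,-0.7,0,0,0,0]
    - [1,-0.9,-0.7,0,0,0,0]

```text
time: 1.1
eef_pos: [0.3773, 0.3308, 0.2309]
tool_rot: [[-0.925, 0.38, 0.001], [0.38, 0.925, -0.002], [-0.001, -0.002, -1.0]]
ft_force: [-0.2, 0.8, -0.2]
width: 0.0858
grip_force: 0.0
```

Emit:
move_arm:
  steps:
    - [1,-0.6,-0.9,0,0,0,0]
    - [1,-0.6,-0.9,0,0,0,0]
    - [1,-0.6,-0.9,0,0,0,0]
    - [1,-0.6,-0.9,0,0,0,0]

```text
time: 1.43
eef_pos: [0.3975, 0.2257, 0.2309]
tool_rot: [[-0.925, 0.38, -0.0], [0.38, 0.925, -0.002], [-0.0, -0.002, -1.0]]
ft_force: [0.1, -0.5, 0.1]
width: 0.0853
grip_force: 0.0
```

Emit:
move_arm:
  steps:
    - [1,-0.5,-1,0,0,0,0]
    - [1,-0.5,-1,0,0,0,0]
    - [1,-0.5,-1,0,0,0,0]
    - [1,-0.5,-1,0,0,0,0]

```text
time: 1.77
eef_pos: [0.4063, 0.1143, 0.2312]
tool_rot: [[-0.925, 0.38, 0.0], [0.38, 0.925, -0.001], [-0.001, -0.001, -1.0]]
ft_force: [0.7, 0.6, -1.1]
width: 0.0857
grip_force: 0.0
```

Emit:
move_arm:
  steps:
    - [1,-0.4,-1,0,0,0,0]
    - [1,-0.4,-1,0,0,0,0]
    - [1,-0.4,-1,0,0,0,0]
    - [1,-0.4,-1,0,0,0,0]

```text
time: 2.1
eef_pos: [0.4061, 0.0073, 0.2315]
tool_rot: [[-0.925, 0.379, 0.001], [0.379, 0.925, -0.001], [-0.001, -0.001, -1.0]]
ft_force: [-0.2, 0.3, 0.1]
width: 0.0854
grip_force: 0.0
```

Emit:
move_arm:
  steps:
    - [1,-0.4,-1,0,0,0,0]
    - [1,-0.4,-1,0,0,0,0]
    - [1,-0.4,-1,0,0,0,0]
    - [1,-0.4,-1,0,0,0,0]

```text
time: 2.43
eef_pos: [0.4062, -0.1005, 0.2316]
tool_rot: [[-0.925, 0.379, 0.001], [0.379, 0.925, -0.001], [-0.001, -0.0, -1.0]]
ft_force: [-0.2, 0.8, -0.1]
width: 0.0854
grip_force: 0.0
```

```bash
cat >> h.py <<'E'
def st():
    s=sense();R=s["tool_rot"];a=np.degrees(np.arctan2(R[1,1],R[0,1]));print("t",round(s["time"],2),s["eef_pos"].round(4),"yaw",round(a,2),"tilt",R[:2,2].round(4),"F",s["ft_force"].round(1),"w",round(s["width"],4),round(s["grip_force"],1));return s["eef_pos"],a
E
python3 -c "
from h import *
p,a=st(); plan(p,a,[(.3935,-.207,.15,67.9),(.3935,-.207,.035,67.9)])"
```

```text
t 2.43 [ 0.4062 -0.1005  0.2316] yaw 67.72 tilt [ 0.0011 -0.0009] F [-0.2  0.8 -0.1] w 0.0854 0.0
[-0.287 -1.034  0.816] turn -0.002
[0.   0.   1.15] turn -0.0
```

Emit:
move_arm:
  steps:
    - [1,-0.29,-1,0.3,0,0,0]
    - [1,-0.29,-1,0.6,0,0,0]
    - [1,-0.29,-1,0.97,0,0,0]
    - [1,-0.29,-1,0.97,0,0,0]
    - [1,-0.29,-1,0.97,0,0,0]
    - [1,-0.29,-1,0.97,0,0,0]

```text
time: 2.93
eef_pos: [0.394, -0.2, 0.1328]
tool_rot: [[-0.927, 0.376, -0.003], [0.376, 0.927, 0.004], [0.004, 0.003, -1.0]]
ft_force: [0.7, -0.9, 0.4]
width: 0.085
grip_force: 0.0
```

```bash
python3 -c "
from h import *
p,a=st(); plan(p,a,[(.3935,-.207,.035,67.9)])"
```

```text
t 2.93 [ 0.394  -0.2     0.1328] yaw 67.9 tilt [-0.003  0.004] F [ 0.7 -0.9  0.4] w 0.085 0.0
[-0.022 -0.067  0.978] turn -0.0
```

Emit:
move_arm:
  steps:
    - [1,-0.02,-0.07,0.3,0,0,0]
    - [1,-0.02,-0.07,0.65,0,0,0]
    - [1,-0.02,-0.07,0.98,0,0,0]
    - [1,-0.02,-0.07,0.98,0,0,0]
    - [1,-0.02,-0.07,0.98,0,0,0]
    - [-1,-0.02,-0.07,0.98,0,0,0]
    - [-1,-0.02,-0.07,0.98,0,0,0]
    - [-1,-0.02,-0.07,0.98,0,0,0]
    - [-1,-0.02,-0.07,0.98,0,0,0]
    - [-1,-0.02,-0.07,0.98,0,0,0]
    - [-1,-0.02,-0.07,0.98,0,0,0]
    - [-1,-0.02,-0.07,0.98,0,0,0]
    - [-1,-0.02,-0.07,0.98,0,0,0]
    - [-1,-0.02,-0.07,0.98,0,0,0]
    - [-1,-0.02,-0.07,0.98,0,0,0]
    - [-1,-0.02,-0.07,0.98,0,0,0]
  force: 50

```text
time: 4.27
eef_pos: [0.395, -0.21, 0.0382]
tool_rot: [[-0.926, 0.377, 0.003], [0.377, 0.926, -0.001], [-0.003, 0.001, -1.0]]
ft_force: [0.2, 3.6, 7.9]
width: 0.0316
grip_force: 51.0
```

```bash
python3 -c "
from h import *
p,a=st(); plan(p,a,[(.4,-.2,.135,67.9),(.43,-.12,.22,84.5),(.45,-.03,.22,84.5),(.49,.065,.22,84.5),(.56,.15,.22,84.5),(.5834,.1752,.13,84.5)])"
```

```text
t 4.27 [ 0.395  -0.21    0.0382] yaw 67.86 tilt [ 0.0029 -0.0006] F [0.2 3.6 7.9] w 0.0316 51.0
[-0.008  0.112 -0.968] turn -0.0
[ 0.023  0.854 -0.85 ] turn -0.184
[-0.113  0.915  0.   ] turn -0.0
[-0.307  0.984  0.   ] turn -0.0
[-0.615  0.913  0.   ] turn -0.0
[-0.209  0.273  0.9  ] turn -0.0
```

Emit:
move_arm:
  steps:
    - [-1,0,0.1,-0.3,0,0,0]
    - [-1,0,0.1,-0.6,0,0,0]
    - [-1,0,0.1,-0.97,0,0,0]
    - [-1,0,0.1,-0.97,0,0,0]

```text
time: 4.6
eef_pos: [0.4018, -0.2035, 0.1407]
tool_rot: [[-0.927, 0.376, 0.012], [0.376, 0.927, -0.008], [-0.014, -0.003, -1.0]]
ft_force: [2.3, -1.3, -1.0]
width: 0.0311
grip_force: 50.5
```

Emit:
move_arm:
  steps:
    - [-1,0.01,0.3,-0.3,0,0,-0.07]
    - [-1,0.02,0.6,-0.6,0,0,-0.13]
    - [-1,0.02,0.85,-0.85,0,0,-0.184]
    - [-1,0.02,0.85,-0.85,0,0,-0.184]

```text
time: 4.93
eef_pos: [0.4317, -0.119, 0.2242]
tool_rot: [[-0.996, 0.091, 0.011], [0.091, 0.996, -0.002], [-0.011, -0.001, -1.0]]
ft_force: [1.9, -0.8, -0.5]
width: 0.0315
grip_force: 50.7
```

Emit:
move_arm:
  steps:
    - [-1,-0.04,0.3,0,0,0,0]
    - [-1,-0.08,0.6,0,0,0,0]
    - [-1,-0.11,0.92,0,0,0,0]
    - [-1,-0.11,0.92,0,0,0,0]

```text
time: 5.27
eef_pos: [0.4468, -0.0261, 0.2171]
tool_rot: [[-0.996, 0.093, -0.001], [0.093, 0.996, 0.004], [0.002, 0.003, -1.0]]
ft_force: [-1.7, -0.3, -1.9]
width: 0.0314
grip_force: 50.8
```

Emit:
move_arm:
  steps:
    - [-1,-0.1,0.33,0,0,0,0]
    - [-1,-0.2,0.66,0,0,0,0]
    - [-1,-0.31,0.98,0,0,0,0]
    - [-1,-0.31,0.98,0,0,0,0]

```text
time: 5.6
eef_pos: [0.4887, 0.0679, 0.2175]
tool_rot: [[-0.996, 0.093, 0.001], [0.093, 0.996, 0.003], [-0.001, 0.003, -1.0]]
ft_force: [-0.4, -0.7, -1.4]
width: 0.032
grip_force: 51.0
```

Emit:
move_arm:
  steps:
    - [-1,-0.2,0.3,0,0,0,0]
    - [-1,-0.4,0.6,0,0,0,0]
    - [-1,-0.6,0.91,0,0,0,0]
    - [-1,-0.6,0.91,0,0,0,0]
    - [-1,-0.6,0.91,0,0,0,0]

```text
time: 6.02
eef_pos: [0.556, 0.1489, 0.2166]
tool_rot: [[-0.995, 0.095, -0.003], [0.095, 0.995, -0.001], [0.003, -0.002, -1.0]]
ft_force: [-0.5, 0.5, -1.7]
width: 0.0318
grip_force: 51.0
```

```bash
python3 -c "
from h import *
p,a=st(); plan(p,a,[(.5854,.1750,.13,84.5)])"
```

```text
t 6.02 [0.556  0.1489 0.2166] yaw 84.54 tilt [-0.0027 -0.0013] F [-0.5  0.5 -1.7] w 0.0318 51.0
[-0.268  0.288  0.866] turn 0.0
```

Emit:
move_arm:
  steps:
    - [-1,-0.27,0.29,0.3,0,0,0]
    - [-1,-0.27,0.29,0.6,0,0,0]
    - [-1,-0.27,0.29,0.85,0,0,0]
    - [-1,-0.27,0.29,0.85,0,0,0]
    - [-1,-0.27,0.29,0.85,0,0,0]
    - [-1,-0.27,0.29,0.85,0,0,0]

```text
time: 6.52
eef_pos: [0.586, 0.1742, 0.1345]
tool_rot: [[-0.995, 0.098, 0.001], [0.098, 0.995, -0.0], [-0.001, -0.0, -1.0]]
ft_force: [0.4, 0.5, -1.9]
width: 0.0317
grip_force: 51.0
```

```bash
python3 - <<'E'
from h import *
p,a=st()
for n in("side","top"):
    im,d=capture(n); np.savez(n+"1.npz",p=im,d=d)
    if n=="side": cv2.imwrite("pics/s1.png",cv2.resize(im[60:260,220:460,::-1],None,fx=3,fy=3))
    w=cloud(n,d).reshape(-1,3); q=im.reshape(-1,3).astype(int)
    l=w[:,:2]-[.5834,.1752]; c,s=np.cos(-.0957),np.sin(-.0957); L=np.c_[l@[c,s],l@[-s,c],w[:,2]]
    m=(abs(L[:,0])<.08)&(abs(L[:,1])<.03)&(w[:,2]>.13)&(w[:,2]<.180)&(q.min(1)>120)
    print(n,m.sum(),L[m].min(0).round(4),L[m].max(0).round(4), np.percentile(L[m],[2,98],axis=0).round(4))
E
```

```text
t 6.52 [0.586  0.1742 0.1345] yaw 84.4 tilt [ 0.0013 -0.0002] F [ 0.4  0.5 -1.9] w 0.0317 51.0
side 441 [-0.0602 -0.0217  0.1302] [0.0589 0.0161 0.1719] [[-0.059  -0.0186  0.1311]
 [ 0.0567  0.0107  0.165 ]]
top 207 [-0.0586 -0.0175  0.153 ] [0.0597 0.0087 0.1731] [[-0.0561 -0.0171  0.1604]
 [ 0.0585  0.0071  0.1705]]
```

View pics/s1.png

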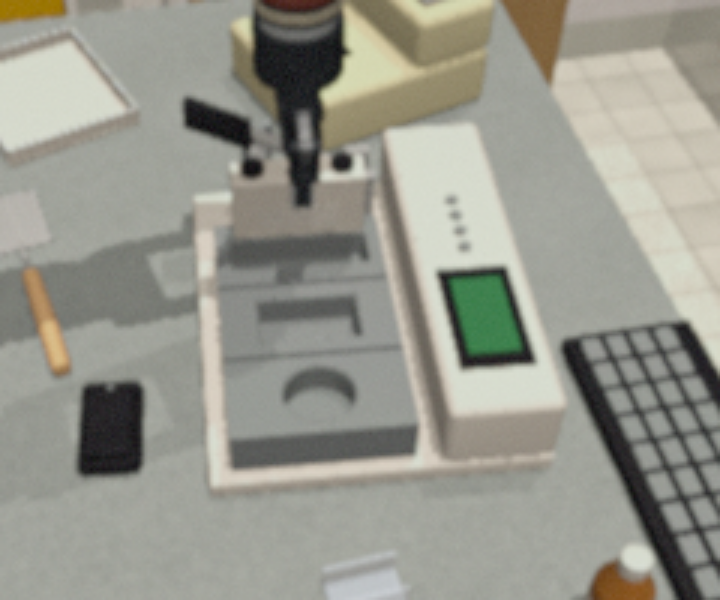

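The crop shows the cartridge upright over the long bay. The measured top spans -60 to +59 mm along x, so it is centred. I lower it now.

Emit:
move_arm:
  steps:
    - [-1,0,0.1,0.15,0,0,0]
    - [-1,0,0.1,0.28,0,0,0]
    - [-1,0,0.1,0.38,0,0,0]
    - [-1,0,0.1,0.48,0,0,0]
    - [-1,0,0.1,0.55,0,0,0]
    - [-1,0,0.1,0.6,0,0,0]
    - [-1,0,0.1,0.6,0,0,0]
    - [-1,0,0.1,0.6,0,0,0]
    - [-1,0,0.1,0.6,0,0,0]

```text
time: 7.37
eef_pos: [0.5937, 0.1873, 0.0935]
tool_rot: [[-0.995, 0.096, 0.012], [0.096, 0.995, 0.003], [-0.012, 0.005, -1.0]]
ft_force: [-26.3, -5.2, 69.0]
width: 0.0315
grip_force: 60.3
```

```bash
python3 -c "
from h import *
p,a=st()"
```

```text
t 7.37 [0.5937 0.1873 0.0935] yaw 84.48 tilt [0.0121 0.0034] F [-26.3  -5.2  69. ] w 0.0315 60.3
```

I wrote 0.1 (10 mm) where I meant 1 mm, so the cartridge is sitting on the rim. I back off upward and correct.

Emit:
move_arm:
  steps:
    - [-1,0,0,-0.3,0,0,0]
    - [-1,0,0,-0.5,0,0,0]
    - [-1,0,-0.09,-0.6,0,0,0]
    - [-1,0,-0.09,-0.6,0,0,0]
    - [-1,0,-0.09,-0.6,0,0,0]
    - [-1,0,-0.09,-0.6,0,0,0]
    - [-1,0,-0.09,-0.6,0,0,0]

```text
time: 7.95
eef_pos: [0.5839, 0.1758, 0.1304]
tool_rot: [[-0.995, 0.097, -0.005], [0.097, 0.995, -0.001], [0.005, -0.001, -1.0]]
ft_force: [-0.2, 0.1, -0.3]
width: 0.0318
grip_force: 51.5
```

```bash
cat >> h.py <<'E'
def held(px,py,hx,hy,zl,zh,thr=120):
    for n in("side","top"):
        im,d=capture(n); w=cloud(n,d).reshape(-1,3); q=im.reshape(-1,3).astype(int)
        l=w[:,:2]-[px,py]; c,s=np.cos(-.0957),np.sin(-.0957); L=np.c_[l@[c,s],l@[-s,c],w[:,2]]
        m=(abs(L[:,0])<hx+.02)&(abs(L[:,1])<hy+.015)&(w[:,2]>zl)&(w[:,2]<zh)&(q.min(1)>thr)
        print(n,m.sum(),np.percentile(L[m],[0,2,50,98,100],axis=0).round(4).tolist())
        # tilt: height of top face vs x
        t=m&(L[:,2]>np.percentile(L[m][:,2],90)-.012)&(abs(L[:,0])>.01)
        if t.sum()>20: print("  slope z/x",np.polyfit(L[t,0],L[t,2],1).round(4))
E
python3 -c "
from h import *
p,a=st(); held(.5834,.1752,.06,.016,.125,.185)"
```

```text
t 7.95 [0.5839 0.1758 0.1304] yaw 84.45 tilt [-0.0049 -0.0008] F [-0.2  0.1 -0.3] w 0.0318 51.5
side 572 [[-0.0677, -0.0195, 0.1251], [-0.0656, -0.0179, 0.1261], [-0.0216, -0.0143, 0.1543], [0.0502, 0.0111, 0.1703], [0.0524, 0.0159, 0.177]]
  slope z/x [-0.0154  0.1656]
top 183 [[-0.0657, -0.0161, 0.1504], [-0.0632, -0.0153, 0.163], [-0.0212, -0.0072, 0.1677], [0.0513, 0.006, 0.1709], [0.0528, 0.0072, 0.1732]]
  slope z/x [-0.0211  0.1674]
```

Emit:
move_arm:
  steps:
    - [-1,-0.07,0,0.0,0,0,0]
    - [-1,-0.07,0,0.1,0,0,0]
    - [-1,-0.07,0,0.2,0,0,0]
    - [-1,-0.07,0,0.25,0,0,0]
    - [-1,-0.07,0,0.25,0,0,0]
    - [-1,-0.07,0,0.25,0,0,0]
    - [-1,-0.07,0,0.25,0,0,0]

```text
time: 8.63
eef_pos: [0.5926, 0.1757, 0.1081]
tool_rot: [[-0.995, 0.096, -0.0], [0.096, 0.995, -0.0], [0.0, -0.0, -1.0]]
ft_force: [0.1, -0.4, -1.4]
width: 0.0318
grip_force: 51.5
```

```bash
python3 -c "
from h import *
p,a=st(); held(.5834,.1752,.06,.016,.110,.16)"
```

```text
t 8.63 [0.5926 0.1757 0.1081] yaw 84.47 tilt [-0.0002 -0.    ] F [ 0.1 -0.4 -1.4] w 0.0318 51.5
side 486 [[-0.0587, -0.0181, 0.11], [-0.0576, -0.0168, 0.1109], [-0.0127, -0.0134, 0.1358], [0.0591, 0.0126, 0.1481], [0.0611, 0.0177, 0.1542]]
  slope z/x [-0.0036  0.1437]
top 157 [[-0.0557, -0.0157, 0.1178], [-0.0551, -0.0152, 0.1431], [-0.0134, -0.0071, 0.1458], [0.0596, 0.0042, 0.1488], [0.0599, 0.0047, 0.1535]]
  slope z/x [-0.0062  0.1458]
```

Emit:
move_arm:
  steps:
    - [-1,0.015,0,0.05,0,0,0]
    - [-1,0.015,0,0.1,0,0,0]
    - [-1,0.015,0,0.15,0,0,0]
    - [-1,0.015,0,0.2,0,0,0]
    - [-1,0.015,0,0.2,0,0,0]

```text
time: 9.15
eef_pos: [0.5899, 0.1755, 0.0864]
tool_rot: [[-0.995, 0.097, -0.003], [0.097, 0.995, -0.001], [0.003, -0.001, -1.0]]
ft_force: [-0.1, -0.1, -3.1]
width: 0.0317
grip_force: 51.5
```

```bash
python3 -c "
from h import *
p,a=st()"
```

```text
t 9.15 [0.5899 0.1755 0.0864] yaw 84.46 tilt [-0.0031 -0.0005] F [-0.1 -0.1 -3.1] w 0.0317 51.5
```

It has entered the pocket without contact force. I lower it the rest of the way, release and retreat.

Emit:
move_arm:
  steps:
    - [-1,0,0,0.06,0,0,0]
    - [-1,0,0,0.12,0,0,0]
    - [-1,0,0,0.17,0,0,0]
    - [-1,0,0,0.17,0,0,0]
    - [-1,0,0,0.17,0,0,0]
    - [0.3,0,0,0.17,0,0,0]
    - [0.3,0,0,0.17,0,0,0]
    - [0.3,0,0,0.17,0,0,0]
    - [0.3,0,0,0.17,0,0,0]
    - [0.3,0,0,0,0,0,0]
    - [0.3,0,0,-0.3,0,0,0]
    - [0.3,0,0,-0.7,0,0,0]
    - [0.3,0,0,-0.9,0,0,0]
    - [0.3,0,0,-0.9,0,0,0]
    - [0.3,0,0,-0.9,0,0,0]

```text
time: 10.4
eef_pos: [0.5929, 0.1761, 0.1811]
tool_rot: [[-0.995, 0.096, 0.005], [0.096, 0.995, 0.001], [-0.005, 0.001, -1.0]]
ft_force: [0.2, -0.4, -0.4]
width: 0.0551
grip_force: 0.0
```

```bash
python3 -c "
from h import *
p,a=st(); held(.5834,.1752,.06,.016,.072,.115)
plan(p,a,[(.55,.09,.2,90.9),(.5,-.005,.2,90.9),(.47,-.10,.2,90.9),(.455,-.195,.2,90.9),(.45,-.28,.2,90.9),(.4463,-.3594,.13,90.9)])"
```

```text
t 10.4 [0.5929 0.1761 0.1811] yaw 84.47 tilt [0.0053 0.0009] F [ 0.2 -0.4 -0.4] w 0.0551 0.0
side 561 [[-0.0596, -0.019, 0.072], [-0.0576, -0.0177, 0.073], [-0.0, -0.0138, 0.0973], [0.0573, 0.0129, 0.104], [0.0596, 0.0166, 0.1109]]
  slope z/x [0.0046 0.0992]
top 330 [[-0.0598, -0.0163, 0.0949], [-0.0584, -0.0158, 0.0972], [-0.0152, -0.0023, 0.1007], [0.0185, 0.0136, 0.1041], [0.06, 0.0154, 0.1103]]
  slope z/x [-0.0042  0.1004]
[ 0.344 -0.898 -0.189] turn -0.071
[ 0.515 -0.942  0.   ] turn -0.0
[ 0.315 -0.945  0.   ] turn -0.0
[ 0.165 -0.948  0.   ] turn -0.0
[ 0.063 -0.849  0.   ] turn -0.0
[ 0.049 -0.793  0.7  ] turn -0.0
```

The long cartridge is home: its top is at 0.101 m, it is centred and level. Next is the wide one.

Emit:
move_arm:
  steps:
    - [0.3,0.1,-0.3,-0.19,0,0,-0.03]
    - [1,0.2,-0.6,-0.19,0,0,-0.071]
    - [1,0.34,-0.9,-0.19,0,0,-0.071]
    - [1,0.34,-0.9,-0.19,0,0,-0.071]

```text
time: 10.83
eef_pos: [0.5444, 0.0857, 0.1941]
tool_rot: [[-1.0, -0.012, -0.008], [-0.012, 1.0, -0.003], [0.008, -0.003, -1.0]]
ft_force: [-0.4, 0.9, 0.3]
width: 0.085
grip_force: 0.0
```

Emit:
move_arm:
  steps:
    - [1,0.17,-0.31,0,0,0,0]
    - [1,0.34,-0.62,0,0,0,0]
    - [1,0.51,-0.94,0,0,0,0]
    - [1,0.51,-0.94,0,0,0,0]

```text
time: 11.17
eef_pos: [0.4953, -0.0089, 0.1946]
tool_rot: [[-1.0, -0.011, -0.007], [-0.011, 1.0, -0.002], [0.007, -0.002, -1.0]]
ft_force: [0.4, 0.6, 0.4]
width: 0.0855
grip_force: 0.0
```

Emit:
move_arm:
  steps:
    - [1,0.1,-0.31,0,0,0,0]
    - [1,0.2,-0.62,0,0,0,0]
    - [1,0.32,-0.95,0,0,0,0]
    - [1,0.32,-0.95,0,0,0,0]

```text
time: 11.5
eef_pos: [0.4666, -0.1043, 0.1957]
tool_rot: [[-1.0, -0.01, -0.004], [-0.01, 1.0, -0.002], [0.004, -0.001, -1.0]]
ft_force: [0.6, -0.8, 0.4]
width: 0.0852
grip_force: 0.0
```

Emit:
move_arm:
  steps:
    - [1,0.05,-0.31,0,0,0,0]
    - [1,0.1,-0.62,0,0,0,0]
    - [1,0.16,-0.95,0,0,0,0]
    - [1,0.16,-0.95,0,0,0,0]

```text
time: 11.83
eef_pos: [0.4535, -0.1995, 0.1962]
tool_rot: [[-1.0, -0.011, -0.001], [-0.011, 1.0, -0.002], [0.002, -0.002, -1.0]]
ft_force: [0.8, -0.1, -0.5]
width: 0.0856
grip_force: 0.0
```

Emit:
move_arm:
  steps:
    - [1,0.03,-0.31,0,0,0,0]
    - [1,0.06,-0.62,0,0,0,0]
    - [1,0.06,-0.85,0,0,0,0]
    - [1,0.06,-0.85,0,0,0,0]

```text
time: 12.17
eef_pos: [0.4497, -0.2835, 0.1963]
tool_rot: [[-1.0, -0.012, -0.001], [-0.012, 1.0, -0.001], [0.001, -0.001, -1.0]]
ft_force: [-0.1, 1.0, 0.2]
width: 0.0856
grip_force: 0.0
```

Emit:
move_arm:
  steps:
    - [1,0.05,-0.31,0.2,0,0,0]
    - [1,0.05,-0.62,0.45,0,0,0]
    - [1,0.05,-0.79,0.7,0,0,0]
    - [1,0.05,-0.79,0.7,0,0,0]
    - [1,0.05,-0.79,0.7,0,0,0]
    - [1,0.05,-0.79,0.7,0,0,0]

```text
time: 12.67
eef_pos: [0.4459, -0.3583, 0.1269]
tool_rot: [[-1.0, -0.016, -0.001], [-0.016, 1.0, 0.002], [0.001, 0.002, -1.0]]
ft_force: [1.0, 0.5, 1.3]
width: 0.0855
grip_force: 0.0
```

```bash
python3 -c "
from h import *
p,a=st(); plan(p,a,[(.4463,-.3594,.036,90.9)])"
```

```text
t 12.67 [ 0.4459 -0.3583  0.1269] yaw 90.9 tilt [-0.0006  0.0019] F [1.  0.5 1.3] w 0.0855 0.0
[-0.004 -0.011  0.909] turn -0.0
```

Emit:
move_arm:
  steps:
    - [1,0,-0.01,0.3,0,0,0]
    - [1,0,-0.01,0.6,0,0,0]
    - [1,0,-0.01,0.91,0,0,0]
    - [1,0,-0.01,0.91,0,0,0]
    - [1,0,-0.01,0.91,0,0,0]
    - [1,0,-0.01,0.91,0,0,0]
    - [-1,0,-0.01,0.91,0,0,0]
    - [-1,0,-0.01,0.91,0,0,0]
    - [-1,0,-0.01,0.91,0,0,0]
    - [-1,0,-0.01,0.91,0,0,0]
    - [-1,0,-0.01,0.91,0,0,0]
    - [-1,0,-0.01,0.91,0,0,0]
    - [-1,0,-0.01,0.91,0,0,0]
    - [-1,0,-0.01,0.91,0,0,0]
    - [-1,0,-0.01,0.8,0,0,0]
    - [-1,0,-0.01,0.5,0,0,0]
    - [-1,0,-0.01,0.2,0,0,0]
    - [-1,0,-0.01,-0.05,0,0,0]
    - [-1,0,-0.01,-0.05,0,0,0]
  force: 60

```text
time: 14.25
eef_pos: [0.4486, -0.3645, 0.1393]
tool_rot: [[-1.0, -0.015, 0.008], [-0.015, 1.0, -0.009], [-0.008, -0.009, -1.0]]
ft_force: [0.8, -1.0, -0.8]
width: 0.0432
grip_force: 61.6
```

```bash
python3 -c "
from h import *
p,a=st(); plan(p,a,[(.455,-.27,.22,84.5),(.465,-.175,.22,84.5),(.48,-.08,.22,84.5),(.52,.01,.22,84.5),(.5755,.0856,.14,84.5)])"
```

```text
t 14.25 [ 0.4486 -0.3645  0.1393] yaw 90.85 tilt [ 0.0083 -0.0089] F [ 0.8 -1.  -0.8] w 0.0432 61.6
[-0.078  0.944 -0.807] turn 0.071
[-0.008  0.955  0.   ] turn -0.0
[-0.058  0.96   0.   ] turn -0.0
[-0.312  0.934  0.   ] turn -0.0
[-0.48   0.806  0.8  ] turn -0.0
```

Emit:
move_arm:
  steps:
    - [-1,-0.02,0.2,-0.3,0,0,0.02]
    - [-1,-0.05,0.5,-0.6,0,0,0.05]
    - [-1,-0.08,0.8,-0.8,0,0,0.071]
    - [-1,-0.08,0.94,-0.8,0,0,0.071]
    - [-1,-0.08,0.94,-0.8,0,0,0.071]

```text
time: 14.67
eef_pos: [0.4521, -0.2646, 0.2127]
tool_rot: [[-0.996, 0.093, 0.001], [0.093, 0.996, 0.0], [-0.001, 0.0, -1.0]]
ft_force: [-0.3, 0.3, -2.8]
width: 0.0433
grip_force: 62.0
```

Emit:
move_arm:
  steps:
    - [-1,0,0.32,0,0,0,0]
    - [-1,0,0.64,0,0,0,0]
    - [-1,0,0.95,0,0,0,0]
    - [-1,0,0.95,0,0,0,0]

```text
time: 15.0
eef_pos: [0.4595, -0.168, 0.2092]
tool_rot: [[-0.996, 0.093, -0.005], [0.093, 0.996, 0.005], [0.005, 0.005, -1.0]]
ft_force: [0.1, -0.1, -2.4]
width: 0.043
grip_force: 62.2
```

Emit:
move_arm:
  steps:
    - [-1,-0.02,0.32,0,0,0,0]
    - [-1,-0.04,0.64,0,0,0,0]
    - [-1,-0.06,0.96,0,0,0,0]
    - [-1,-0.06,0.96,0,0,0,0]

```text
time: 15.33
eef_pos: [0.4756, -0.0738, 0.2099]
tool_rot: [[-0.996, 0.092, -0.003], [0.092, 0.996, 0.003], [0.004, 0.003, -1.0]]
ft_force: [-0.8, -0.4, -1.7]
width: 0.0431
grip_force: 62.5
```

Emit:
move_arm:
  steps:
    - [-1,-0.1,0.31,0,0,0,0]
    - [-1,-0.2,0.62,0,0,0,0]
    - [-1,-0.31,0.93,0,0,0,0]
    - [-1,-0.31,0.93,0,0,0,0]

```text
time: 15.67
eef_pos: [0.5175, 0.0149, 0.2106]
tool_rot: [[-0.996, 0.093, -0.001], [0.093, 0.996, 0.002], [0.001, 0.002, -1.0]]
ft_force: [0.2, -0.8, -2.0]
width: 0.043
grip_force: 62.6
```

Emit:
move_arm:
  steps:
    - [-1,-0.2,0.31,0,0,0,0]
    - [-1,-0.35,0.62,0.2,0,0,0]
    - [-1,-0.48,0.8,0.5,0,0,0]
    - [-1,-0.48,0.8,0.78,0,0,0]
    - [-1,-0.48,0.8,0.78,0,0,0]
    - [-1,-0.48,0.8,0.78,0,0,0]
    - [-1,-0.48,0.8,0.78,0,0,0]

```text
time: 16.25
eef_pos: [0.5718, 0.0856, 0.1343]
tool_rot: [[-0.995, 0.097, -0.001], [0.097, 0.995, -0.001], [0.0, -0.001, -1.0]]
ft_force: [0.7, -0.3, -1.8]
width: 0.0433
grip_force: 62.6
```

```bash
python3 -c "
from h import *
p,a=st(); held(.5748,.0856,.04,.022,.115,.19)
plan(p,a,[(.5748,.0856,.105,84.5)])"
```

```text
t 16.25 [0.5718 0.0856 0.1343] yaw 84.41 tilt [-0.0006 -0.0007] F [ 0.7 -0.3 -1.8] w 0.0433 62.6
side 541 [[-0.0426, -0.0277, 0.1152], [-0.041, -0.0239, 0.1166], [-0.0126, -0.021, 0.1532], [0.0357, 0.0165, 0.164], [0.0372, 0.0213, 0.1657]]
  slope z/x [-0.0023  0.1609]
top 22 [[-0.0366, -0.0223, 0.1431], [-0.0357, -0.0223, 0.1493], [-0.0185, -0.0189, 0.1631], [0.0366, -0.0167, 0.1652], [0.0367, -0.0166, 0.1653]]
  slope z/x [-0.0149  0.163 ]
[-0.03   0.003  0.293] turn -0.001
```

Emit:
move_arm:
  steps:
    - [-1,-0.027,0,0.1,0,0,0]
    - [-1,-0.027,0,0.2,0,0,0]
    - [-1,-0.027,0,0.27,0,0,0]
    - [-1,-0.027,0,0.32,0,0,0]
    - [-1,-0.027,0,0.36,0,0,0]
    - [-1,-0.027,0,0.36,0,0,0]
    - [-1,-0.027,0,0.36,0,0,0]

```text
time: 16.93
eef_pos: [0.574, 0.0869, 0.0978]
tool_rot: [[-0.995, 0.096, -0.001], [0.096, 0.995, -0.0], [0.001, -0.0, -1.0]]
ft_force: [-0.0, 0.1, -2.3]
width: 0.043
grip_force: 62.7
```

```bash
python3 -c "
from h import *
p,a=st()"
```

```text
t 16.93 [0.574  0.0869 0.0978] yaw 84.47 tilt [-0.001 -0.   ] F [-0.   0.1 -2.3] w 0.043 62.7
```

Emit:
move_arm:
  steps:
    - [-1,0,-0.01,0.07,0,0,0]
    - [-1,0,-0.01,0.14,0,0,0]
    - [-1,0,-0.01,0.21,0,0,0]
    - [-1,0,-0.01,0.21,0,0,0]
    - [-1,0,-0.01,0.21,0,0,0]
    - [0.5,0,-0.01,0.21,0,0,0]
    - [0.5,0,-0.01,0.21,0,0,0]
    - [0.5,0,-0.01,0.21,0,0,0]
    - [0.5,0,-0.01,0.21,0,0,0]
    - [0.5,0,0,0,0,0,0]
    - [0.5,0,0,-0.3,0,0,0]
    - [0.5,0,0,-0.7,0,0,0]
    - [0.5,0,0,-0.9,0,0,0]
    - [0.5,0,0,-0.9,0,0,0]
    - [0.5,0,0,-0.9,0,0,0]

```text
time: 18.18
eef_pos: [0.5761, 0.0869, 0.191]
tool_rot: [[-0.995, 0.096, 0.005], [0.096, 0.995, 0.0], [-0.005, 0.001, -1.0]]
ft_force: [-0.1, 0.2, 0.2]
width: 0.0641
grip_force: 0.0
```

```bash
python3 -c "
from h import *
p,a=st(); held(.5748,.0856,.04,.022,.072,.115)
plan(p,a,[(.57,-.01,.2,84.5),(.57,-.105,.2,84.5),(.575,-.20,.2,84.5),(.582,-.3023,.16,84.5)])"
```

```text
t 18.18 [0.5761 0.0869 0.191 ] yaw 84.47 tilt [0.0053 0.0001] F [-0.1  0.2  0.2] w 0.0641 0.0
side 520 [[-0.0407, -0.0247, 0.0726], [-0.039, -0.0232, 0.0736], [-0.0001, -0.018, 0.0998], [0.0371, 0.0193, 0.1033], [0.0394, 0.0237, 0.1104]]
  slope z/x [-0.0045  0.1001]
top 222 [[-0.0406, -0.0219, 0.0954], [-0.0392, -0.0207, 0.0973], [-0.0197, -0.0085, 0.1005], [0.0117, 0.0101, 0.1064], [0.0134, 0.0114, 0.1103]]
  slope z/x [0.0145 0.1008]
[-0.033 -0.97  -0.09 ] turn -0.0
[-0.091 -0.946  0.   ] turn -0.0
[-0.141 -0.941  0.   ] turn -0.0
[-0.168 -1.012  0.4  ] turn -0.0
```

The wide cartridge is home too, with its top at 0.1005 m. Now the canister.

Emit:
move_arm:
  steps:
    - [0.5,-0.03,-0.32,-0.09,0,0,0]
    - [1,-0.03,-0.64,-0.09,0,0,0]
    - [1,-0.03,-0.97,-0.09,0,0,0]
    - [1,-0.03,-0.97,-0.09,0,0,0]

```text
time: 18.62
eef_pos: [0.5663, -0.0146, 0.1949]
tool_rot: [[-0.995, 0.1, -0.004], [0.1, 0.995, -0.003], [0.004, -0.003, -1.0]]
ft_force: [0.0, -0.0, -0.8]
width: 0.0851
grip_force: 0.0
```

Emit:
move_arm:
  steps:
    - [1,-0.09,-0.32,0,0,0,0]
    - [1,-0.09,-0.64,0,0,0,0]
    - [1,-0.09,-0.96,0,0,0,0]
    - [1,-0.09,-0.96,0,0,0,0]

```text
time: 18.95
eef_pos: [0.5662, -0.1107, 0.1951]
tool_rot: [[-0.995, 0.101, -0.004], [0.101, 0.995, -0.002], [0.004, -0.002, -1.0]]
ft_force: [0.7, 0.9, -0.4]
width: 0.0856
grip_force: 0.0
```

Emit:
move_arm:
  steps:
    - [1,-0.14,-0.32,0,0,0,0]
    - [1,-0.14,-0.64,0,0,0,0]
    - [1,-0.14,-0.96,0,0,0,0]
    - [1,-0.14,-0.96,0,0,0,0]

```text
time: 19.28
eef_pos: [0.5712, -0.2074, 0.1953]
tool_rot: [[-0.995, 0.101, -0.003], [0.101, 0.995, -0.001], [0.003, -0.002, -1.0]]
ft_force: [-0.1, 0.8, 0.2]
width: 0.0855
grip_force: 0.0
```

Emit:
move_arm:
  steps:
    - [1,-0.17,-0.32,0.1,0,0,0]
    - [1,-0.17,-0.64,0.3,0,0,0]
    - [1,-0.17,-0.98,0.4,0,0,0]
    - [1,-0.17,-0.98,0.4,0,0,0]
    - [1,-0.17,-0.98,0.4,0,0,0]
    - [1,-0.17,-0.98,0.4,0,0,0]

```text
time: 19.78
eef_pos: [0.5795, -0.3009, 0.1558]
tool_rot: [[-0.995, 0.097, -0.002], [0.097, 0.995, 0.003], [0.002, 0.002, -1.0]]
ft_force: [-0.7, -0.5, -0.0]
width: 0.0854
grip_force: 0.0
```

```bash
python3 -c "
from h import *
p,a=st(); plan(p,a,[(.582,-.3023,.042,84.5)])"
```

```text
t 19.78 [ 0.5795 -0.3009  0.1558] yaw 84.45 tilt [-0.0019  0.0025] F [-0.7 -0.5 -0. ] w 0.0854 0.0
[-0.026 -0.011  1.138] turn -0.001
```

Emit:
move_arm:
  steps:
    - [1,-0.026,-0.01,0.2,0,0,0]
    - [1,-0.026,-0.01,0.4,0,0,0]
    - [1,-0.026,-0.01,0.6,0,0,0]
    - [1,-0.026,-0.01,0.6,0,0,0]

```text
time: 20.12
eef_pos: [0.5799, -0.2996, 0.0927]
tool_rot: [[-0.995, 0.095, -0.007], [0.095, 0.996, 0.005], [0.008, 0.005, -1.0]]
ft_force: [-1.3, 0.1, -0.7]
width: 0.0851
grip_force: 0.0
```

Emit:
move_arm:
  steps:
    - [1,0,0,0.25,0,0,0]
    - [1,0,0,0.53,0,0,0]
    - [1,0,0,0.53,0,0,0]
    - [1,0,0,0.53,0,0,0]
    - [1,0,0,0.53,0,0,0]
    - [-1,0,0,0.53,0,0,0]
    - [-1,0,0,0.53,0,0,0]
    - [-1,0,0,0.53,0,0,0]
    - [-1,0,0,0.53,0,0,0]
    - [-1,0,0,0.53,0,0,0]
    - [-1,0,0,0.53,0,0,0]
    - [-1,0,0,0.53,0,0,0]
    - [-1,0,0,0.53,0,0,0]
    - [-1,0,0,0.3,0,0,0]
    - [-1,0,0,0,0,0,0]
    - [-1,0,0,-0.3,0,0,0]
    - [-1,0,0,-0.4,0,0,0]
    - [-1,0,0,-0.4,0,0,0]
  force: 60

```text
time: 21.62
eef_pos: [0.5849, -0.3056, 0.1419]
tool_rot: [[-0.995, 0.097, 0.007], [0.097, 0.995, -0.005], [-0.008, -0.004, -1.0]]
ft_force: [0.3, -0.6, -1.4]
width: 0.0527
grip_force: 63.3
```

```bash
python3 -c "
from h import *
p,a=st(); plan(p,a,[(.578,-.21,.22,84.5),(.57,-.11,.22,84.5),(.5662,-.02,.22,84.5),(.5662,-.004,.145,84.5)])"
```

```text
t 21.62 [ 0.5849 -0.3056  0.1419] yaw 84.46 tilt [ 0.0072 -0.0049] F [ 0.3 -0.6 -1.4] w 0.0527 63.3
[ 0.161  0.945 -0.781] turn -0.0
[0.175 0.988 0.   ] turn -0.0
[0.124 0.892 0.   ] turn -0.0
[0.015 0.159 0.75 ] turn -0.0
```

Emit:
move_arm:
  steps:
    - [-1,0.05,0.2,-0.3,0,0,0]
    - [-1,0.1,0.5,-0.6,0,0,0]
    - [-1,0.16,0.8,-0.75,0,0,0]
    - [-1,0.16,0.95,-0.75,0,0,0]
    - [-1,0.16,0.95,-0.75,0,0,0]

```text
time: 22.03
eef_pos: [0.5754, -0.2043, 0.2112]
tool_rot: [[-0.996, 0.093, -0.001], [0.093, 0.996, 0.002], [0.001, 0.002, -1.0]]
ft_force: [0.5, -0.0, -2.0]
width: 0.0524
grip_force: 63.7
```

Emit:
move_arm:
  steps:
    - [-1,0.05,0.32,0,0,0,0]
    - [-1,0.1,0.64,0,0,0,0]
    - [-1,0.17,0.98,0,0,0,0]
    - [-1,0.17,0.98,0,0,0,0]

```text
time: 22.37
eef_pos: [0.5655, -0.1032, 0.2082]
tool_rot: [[-0.996, 0.093, -0.007], [0.093, 0.996, 0.005], [0.007, 0.005, -1.0]]
ft_force: [0.2, -0.2, -2.2]
width: 0.0527
grip_force: 64.0
```

Emit:
move_arm:
  steps:
    - [-1,0.05,0.32,0,0,0,0]
    - [-1,0.1,0.64,0,0,0,0]
    - [-1,0.12,0.89,0,0,0,0]
    - [-1,0.12,0.89,0,0,0,0]

```text
time: 22.7
eef_pos: [0.5631, -0.0153, 0.2089]
tool_rot: [[-0.996, 0.093, -0.005], [0.093, 0.996, 0.003], [0.005, 0.002, -1.0]]
ft_force: [0.7, -0.3, -2.2]
width: 0.0529
grip_force: 64.3
```

Emit:
move_arm:
  steps:
    - [-1,0,0.16,0.2,0,0,0]
    - [-1,0,0.16,0.4,0,0,0]
    - [-1,0,0.16,0.6,0,0,0]
    - [-1,0,0.16,0.7,0,0,0]
    - [-1,0,0.16,0.7,0,0,0]
    - [-1,0,0.16,0.7,0,0,0]
    - [-1,0,0.16,0.7,0,0,0]

```text
time: 23.28
eef_pos: [0.5671, -0.0036, 0.1428]
tool_rot: [[-0.995, 0.097, 0.001], [0.097, 0.995, -0.0], [-0.001, -0.0, -1.0]]
ft_force: [-0.1, -0.7, -1.6]
width: 0.0527
grip_force: 64.4
```

```bash
python3 - <<'E'
from h import *
p,a=st(); held(.5662,-.004,.027,.027,.085,.19,100)
plan(p,a,[(.5662,-.004,.105,84.5)])
im,d=capture("side"); cv2.imwrite("pics/s3.png",cv2.resize(im[60:260,220:460,::-1],None,fx=3,fy=3))
E
```

```text
t 23.28 [ 0.5671 -0.0036  0.1428] yaw 84.43 tilt [ 0.001  -0.0004] F [-0.1 -0.7 -1.6] w 0.0527 64.4
side 352 [[-0.0271, -0.0338, 0.0969], [-0.0267, -0.0325, 0.1], [-0.0071, -0.0203, 0.1294], [0.0256, 0.0004, 0.1776], [0.0265, 0.0138, 0.18]]
  slope z/x [-0.03    0.1589]Traceback (most recent call last):
  File "<stdin>", line 2, in <module>
  File "h.py", line 25, in held
    print(n,m.sum(),np.percentile(L[m],[0,2,50,98,100],axis=0).round(4).tolist())
                    ~~~~~~~~~~~~~^^^^^^^^^^^^^^^^^^^^^^^^^^^^^
    return _quantile_unchecked(
        a, q, axis, out, overwrite_input, method, keepdims, weights)
    return _ureduce(a,
                    func=_quantile_ureduce_func,
    ...<5 lines>...
                    overwrite_input=overwrite_input,
                    method=method)
    r = func(a, **kwargs)
    result = _quantile(arr,
                       quantiles=q,
    ...<2 lines>...
                       out=out,
                       weights=wgt)
    slices_having_nans = np.isnan(arr[-1, ...])
                                  ~~~^^^^^^^^^
IndexError: index -1 is out of bounds for axis 0 with size 0
```

Emit:
move_arm:
  steps:
    - [-1,0,0,0.12,0,0,0]
    - [-1,0,0,0.22,0,0,0]
    - [-1,0,0,0.3,0,0,0]
    - [-1,0,0,0.36,0,0,0]
    - [-1,0,0,0.42,0,0,0]
    - [-1,0,0,0.42,0,0,0]
    - [-1,0,0,0.42,0,0,0]

```text
time: 23.97
eef_pos: [0.5658, -0.0027, 0.0995]
tool_rot: [[-0.995, 0.096, -0.001], [0.096, 0.995, 0.0], [0.001, 0.0, -1.0]]
ft_force: [-0.0, 0.2, -2.2]
width: 0.0529
grip_force: 64.4
```

```bash
python3 - <<'E'
from h import *
p,a=st()
im,d=capture("side"); cv2.imwrite("pics/s3.png",cv2.resize(im[60:260,220:460,::-1],None,fx=3,fy=3))
E
```

```text
t 23.97 [ 0.5658 -0.0027  0.0995] yaw 84.47 tilt [-0.0014  0.0002] F [-0.   0.2 -2.2] w 0.0529 64.4
```

View pics/s3.png

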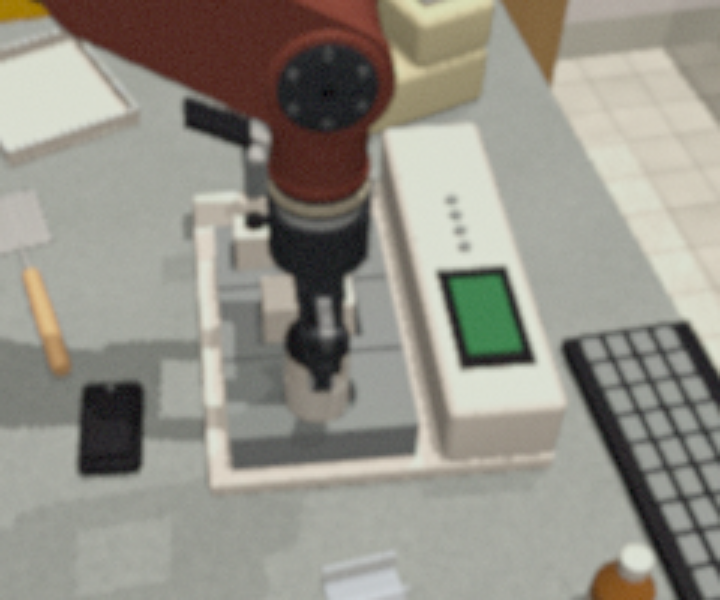

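The canister is entering the round pocket at (318,400) with no contact force, and the lever is still up at (215,120). I finish lowering and release.

Emit:
move_arm:
  steps:
    - [-1,0,-0.01,0.06,0,0,0]
    - [-1,0,-0.01,0.12,0,0,0]
    - [-1,0,-0.01,0.18,0,0,0]
    - [-1,0,-0.01,0.18,0,0,0]
    - [-1,0,-0.01,0.18,0,0,0]
    - [0.7,0,-0.01,0.18,0,0,0]
    - [0.7,0,-0.01,0.18,0,0,0]
    - [0.7,0,-0.01,0.18,0,0,0]
    - [0.7,0,-0.01,0.18,0,0,0]
    - [0.7,0,0,0,0,0,0]
    - [0.7,0,0,-0.3,0,0,0]
    - [0.7,0,0,-0.7,0,0,0]
    - [0.7,0,0,-1,0,0,0]
    - [0.7,0,0,-1,0,0,0]
    - [0.7,0,0,-1,0,0,0]

```text
time: 25.27
eef_pos: [0.5686, -0.0031, 0.2039]
tool_rot: [[-0.995, 0.096, 0.007], [0.096, 0.995, -0.001], [-0.007, -0.0, -1.0]]
ft_force: [-0.2, 0.0, -0.0]
width: 0.0723
grip_force: 0.0
```

```bash
python3 - <<'E'
from h import *
p,a=st()
plan(p,a,[(.55,.085,.21,84.5),(.54,.18,.21,84.5),(.529,.2735,.21,84.5),(.524,.273,.16,84.5)])
im,d=capture("side"); w=cloud("side",d)
q=w.reshape(-1,3); l=q[:,:2]-[.5662,-.004]; m=(np.hypot(*l.T)<.04)&(q[:,2]>.105)&(q[:,2]<.14)
print(m.sum(),np.median(q[m],0),rect(q[m][:,:2]))
m=(np.hypot(*(q[:,:2]-[.53,.274]).T)<.03)&(q[:,2]>.1)&(q[:,2]<.19);print("pad",m.sum(),np.median(q[m],0) if m.sum() else 0)
E
```

```text
t 25.27 [ 0.5686 -0.0031  0.2039] yaw 84.47 tilt [ 0.007  -0.0009] F [-0.2  0.  -0. ] w 0.0723 0.0
[ 0.27   0.859 -0.061] turn -0.0
[0.191 0.936 0.   ] turn -0.0
[0.199 0.92  0.   ] turn -0.0
[ 0.049 -0.01   0.5  ] turn -0.0
337 [ 0.56371461 -0.00877982  0.11687849] (array([563.7,  -4. ]), array([52.7, 53. ]), 10.5)
pad 220 [0.52936429 0.26840691 0.1492784 ]
```

The canister is home: lid at 0.117 m, centre 2.5 mm off. Next I shut the gripper and go over the lever pad.

Emit:
move_arm:
  steps:
    - [-1,0.1,0.3,-0.06,0,0,0]
    - [-1,0.2,0.6,-0.06,0,0,0]
    - [-1,0.27,0.86,-0.06,0,0,0]
    - [-1,0.27,0.86,-0.06,0,0,0]

```text
time: 25.65
eef_pos: [0.5449, 0.0893, 0.2036]
tool_rot: [[-0.996, 0.093, -0.006], [0.093, 0.996, 0.002], [0.006, 0.002, -1.0]]
ft_force: [0.1, -0.5, -0.9]
width: 0.0242
grip_force: 0.0
```

Emit:
move_arm:
  steps:
    - [-1,0.06,0.31,0,0,0,0]
    - [-1,0.12,0.62,0,0,0,0]
    - [-1,0.19,0.94,0,0,0,0]
    - [-1,0.19,0.94,0,0,0,0]

```text
time: 25.98
eef_pos: [0.5358, 0.1848, 0.204]
tool_rot: [[-0.996, 0.092, -0.004], [0.092, 0.996, 0.002], [0.004, 0.002, -1.0]]
ft_force: [0.2, -0.6, 0.0]
width: -0.0001
grip_force: 0.0
```

Emit:
move_arm:
  steps:
    - [-1,0.06,0.31,0,0,0,0]
    - [-1,0.12,0.62,0,0,0,0]
    - [-1,0.25,0.92,0,0,0,0]
    - [-1,0.25,0.92,0,0,0,0]
    - [-1,0.25,0.92,0,0,0,0]
    - [-1,0.25,0.92,0,0,0,0]
    - [-1,0.25,0.92,0,0,0,0]

```text
time: 26.57
eef_pos: [0.5218, 0.2732, 0.2053]
tool_rot: [[-0.995, 0.098, -0.001], [0.098, 0.995, -0.001], [0.001, -0.002, -1.0]]
ft_force: [-0.0, -0.2, -0.1]
width: -0.0001
grip_force: 0.0
```

```bash
python3 - <<'E'
from h import *
p,a=st()
plan(p,a,[(.523,.273,.16,84.5),(.520,.273,.078,84.5)])
E
```

```text
t 26.57 [0.5218 0.2732 0.2053] yaw 84.4 tilt [-0.0015 -0.0014] F [-0.  -0.2 -0.1] w -0.0001 0.0
[-0.012 -0.001  0.453] turn -0.001
[ 0.03  -0.003  0.82 ] turn -0.0
```

Emit:
move_arm:
  steps:
    - [-1,0,0,0.2,0,0,0]
    - [-1,0,0,0.45,0,0,0]
    - [-1,0,0,0.55,0,0,0]
    - [-1,0,0,0.65,0,0,0]
    - [-1,0,0,0.75,0,0,0]
    - [-1,0.03,0,0.85,0,0,0]
    - [-1,0.05,0,0.95,0,0,0]
    - [-1,0.05,0,0.95,0,0,0]

```text
time: 27.23
eef_pos: [0.5174, 0.275, 0.111]
tool_rot: [[-0.995, 0.096, 0.002], [0.096, 0.995, -0.001], [-0.002, -0.0, -1.0]]
ft_force: [1.2, -2.4, 2.2]
width: 0.0005
grip_force: 1.4
```

Emit:
move_arm:
  steps:
    - [-1,0.01,0,0.1,0,0,0]
    - [-1,0.02,0,0.2,0,0,0]
    - [-1,0.03,0,0.26,0,0,0]
    - [-1,0.03,0,0.32,0,0,0]
    - [-1,0.03,0,0.34,0,0,0]
    - [-1,0.03,0,0.34,0,0,0]
    - [-1,0.03,0,0.34,0,0,0]
    - [-1,0.03,0,0.34,0,0,0]
    - [-1,0.03,0,0.34,0,0,0]

```text
time: 27.98
eef_pos: [0.5144, 0.2759, 0.0799]
tool_rot: [[-0.995, 0.096, 0.0], [0.096, 0.995, 0.0], [-0.0, 0.0, -1.0]]
ft_force: [-4.6, -2.3, 15.9]
width: 0.0001
grip_force: 7.2
```

It reached the end stop (0.080 m, 16 N). I lift off and check that the latch holds.

Emit:
move_arm:
  steps:
    - [-1,0,0,-0.2,0,0,0]
    - [-1,0,0,-0.6,0,0,0]
    - [-1,0,0,-1,0,0,0]
    - [-1,0,0,-1,0,0,0]
    - [-1,0,0,-1,0,0,0]
    - [-1,0,0,-1,0,0,0]

```text
time: 28.48
eef_pos: [0.5135, 0.2755, 0.1768]
tool_rot: [[-0.995, 0.096, -0.001], [0.096, 0.995, -0.0], [0.001, -0.0, -1.0]]
ft_force: [0.6, -0.4, -0.7]
width: 0.0003
grip_force: 0.0
```

```bash
python3 - <<'E'
from h import *
p,a=st()
for n in("side","top"):
    im,d=capture(n); q=cloud(n,d).reshape(-1,3)
    if n=="side": cv2.imwrite("pics/s4.png",im[:,:,::-1])
    m=(np.hypot(*(q[:,:2]-[.515,.274]).T)<.02)&(q[:,2]>.03)&(q[:,2]<.165);print("pad",m.sum(),np.median(q[m],0) if m.sum() else 0)
    for nm,c,z in (("L",(.5834,.1752),.101),("W",(.5748,.0856),.101),("C",(.5662,-.004),.117)):
        m=(np.hypot(*(q[:,:2]-c).T)<.08)&(abs(q[:,2]-z)<.006); m&=abs((q[:,:2]-c)@[.0957,.995])<.035
        print(n,nm,m.sum(),np.median(q[m][:,2]).round(4),rect(q[m][:,:2]))
E
```

```text
t 28.48 [0.5135 0.2755 0.1768] yaw 84.47 tilt [-0.0007 -0.0002] F [ 0.6 -0.4 -0.7] w 0.0003 0.0
pad 111 [0.51514985 0.26984642 0.08743716]
side L 317 0.1011 (array([583.3, 174. ]), array([ 34.8, 119.1]), 84.3)
side W 349 0.1009 (array([574.2,  85.2]), array([46.4, 79.9]), 85.0)
side C 306 0.117 (array([565.2,  -4.2]), array([53. , 51.5]), 77.9)
pad 187 [0.51241882 0.27159304 0.08732134]
top L 546 0.1006 (array([582.6, 174.2]), array([ 32.7, 120.3]), 84.0)
top W 553 0.1005 (array([573.8,  84.9]), array([44.4, 80.8]), 84.9)
top C 409 0.1165 (array([563.5,  -4.1]), array([52.8, 51.5]), 63.0)
```

View pics/s4.png

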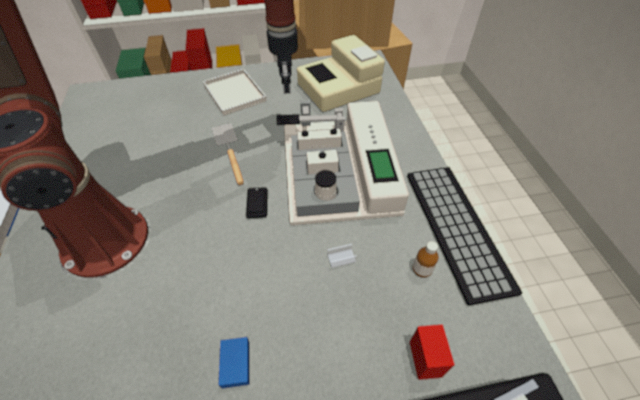

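The lever is level and latched, with its pad at 87 mm near (290,120). All three containers are home at (320,135), (322,158) and (326,185), the bystanders haven't moved, and the arm is clear.

```bash
python3 -c "
from station import *
print(job_done())"
```

```text
the job is handed in; nothing more can be done
None
```

The job is handed in: by my last camera check, all three containers are home and upright in their own pockets and the clamp lever is latched down; no verdict came back. One slip on the way: I pressed the long cartridge onto its bay's rim (up to 69 N at the wrist) before re-centring it.

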